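# Hold the reset of a battery test controller with a stylus

### The arm

A 6-joint arm with a two-finger parallel gripper is mounted at the origin on the work surface. World frame = base frame: x ahead of the robot, y to its left, z up, the work surface at z = 0. Lengths are in mm, angles in rad, forces in N, time in s.
With the tool pointing down it reaches from about 275 to 825 mm from the base axis. Payload 4.9 kg.
Tool frame: the origin (TCP) lies at the very end of the fingers, on their centre line; the grasp point (between the pads) lies 19 mm behind it; z points along the fingers, y is the direction in which the jaws open and shut (so a half turn about z gives the same grasp; the last joint's range is limited). The gripper opens to 85 mm and grips with 20 to 120 N. Pads are 22 mm wide; open, the fingers measure 114 mm over their backs; the gripper's body (76 mm by 85 mm) begins 54 mm behind the grasp point. The pads swing forward as they close: fully open they stand 13 mm farther back than shut.
Start: joints at [-1.279, 0.326, -0.193, 1.052, 0, 1.437], TCP at [227.191, -500.902, 231.281] pointing down, gripper open.
Joint ranges: [-2.65, 2.65], [-0.97, 1.79], [-1.3, 1.35], [-1.93, 2.1], [-1.47, 1.37], [-3.14, 3.14]. Speed limits (rad/s): [2.57, 2.57, 3.14, 3.14, 3.14, 3.14].

### API

Orientations are given as [roll, pitch, yaw] about the fixed x, y, z axes, in that order (R = Rz(yaw) Ry(pitch) Rx(roll)).
In Python, from bench import bot, solve_ik, imaging gives the robot as it stands. Calls block until the motion is done:
- bot.move_ptp(position, orientation): joint-space move of the TCP to a pose.
- bot.movel(position, rot=None, max_speed=150, threshold=None): straight line of the TCP; rot=None keeps the orientation; max_speed is the mean speed in mm/s. With threshold (N) it stops when the force on the tool has changed by that much, and returns True; else False.
- bot.move_j(angles): joint-space move.
- bot.grip(opening, effort=None): opening from 0.0 (shut) to 1.0 (fully open); effort is the grip in N (None keeps the last); returns when the fingers have stopped.
- bot.dwell(seconds).
- solve_ik(position, orientation): joint angles nearest the present ones, or None.
- bot.get_state(): the state.
- imaging.capture(name): name is "scene" or "top" or "wrist"; returns the picture (400x640x3 uint8, blue, green, red); there is no depth.
- imaging.camera_model(name): a dict with "K" (3x3 intrinsics, pixels), "position" and "rotation" of the camera in the world. Camera axes: x right, y up, looking along -z (the intrinsics and any distortion apply to the point x, -y, -z); pixel columns grow to the right and rows downward; lengths in mm; the calibration is good to about 2 mm. A picture is of the moment at which its call begins: read the wrist's pose just before it. camera_model takes no time and is no camera call; for the wrist camera it gives the pose at the moment of the call.
A pose or a line that the arm cannot do raises bot.IKError and nothing moves.
- bot.sign_off(): hands the job in, once; it reports no verdict.
The state is a dict: "t": time; "qpos": joint angles; "joint_velocities": joint speeds; "effort": joint torques, N m; "tcp_pos": TCP position; "orientation": TCP orientation; "contact_force": force on the tool from outside, world axes, zero at the start; "wrist_torque": the same for the moment, N m; "opening": opening from 0.0 (shut) to 1.0 (fully open).
Only numpy, scipy, OpenCV 4.12 (cv2) and the standard library are available. Lean on these libraries where they do the work, as an engineer would, in place of code of your own. Each camera call takes 0.05 s, during which the arm holds its last target.

### The job

Reset the battery test controller: swing the latch lever on the grey case fully clear of the lid, lift the lid by its bar until it stands upright, then take the stylus (the tool with the plain straight handle) out of the tool stand, reach its tip down through the round hole in the plate inside the case and press the recessed reset button fully down. Finish while still gripping the stylus and holding the button down, with the lid left open and the latch clear; leave the other tool in its stand and the rest of the bench as it is.

Things in the scene. Friction and masses are not known exactly. Their poses are not given: they have to be found in the camera images.
- case: Fixed grey steel open-topped controller case, 220 (x) x 170 (y) x 90 mm high, walls 6 mm; origin at the centre of its underside, z up, yaw differs from start to start. Lid hinge along its +y upper edge, latch on its -y side. Inside, 16 mm below the rim, an aluminium plate 6 mm thick with one round hole.
- aperture (a point): Centre of the mouth of the only round hole in the plate inside the case (74 mm above the bench, at case x +20, y -20 mm). The hole is 16 mm wide; the button lies right below it, its top 32 mm below this point. Beneath the 6 mm plate there is open space round the button.
- reset_button_top (a point): Centre of the top face of the recessed grey button, 24 mm in diameter, 42 mm above the bench when released, straight below the hole.
- reset_button (a joint): Travel of the button, m: 0 released, 0.006 fully down (stop). Spring: starts to move at about 1.5 N, fully down at 5 N; springs back when let go.
- latch (a joint): Angle of the latch lever, rad: 0 = arm along the case's +y, over the lid's edge; grows anticlockwise seen from above, its end moving towards the case's -x. It physically holds the lid shut until about 1.35 rad; stop at 1.8 rad. Starts between 0 and 0.3. Stays where left (about 1.5 N at the knob).
- latch_knob (a point): Grip point on the upright black round knob at the end of the latch lever: knob 14 mm in diameter, 45 mm tall; this point is on its axis, 25 mm above the lever arm and 20 mm below the knob's top. The lever arm is 12 mm wide and 7 mm thick, lying 2 mm above the lid.
- latch_pivot (a point): Point on the latch's vertical hinge axis, level with latch_knob, 42 mm from it.
- lid (a joint): Angle of the lid, rad: 0 shut, 1.57 upright, stop at 1.85. A stiff friction hinge: it stays at any angle where it is left; about 4 N at the handle moves it.
- lid_handle (a point): Middle of the bar handle on the lid: round steel bar 10 mm thick, 80 mm long, parallel to the hinge, 34 mm above the lid's top face, 30 mm in from the lid's free edge. The lid is 6 mm thick aluminium, 220 x 170 mm, 0.3 kg.
- lid_hinge (a point): Point on the lid's hinge axis (which runs along the case's x) level with the middle of the handle; shut, the handle is 140 mm from it along the case's -y and 40 mm above it.
- stand: Fixed tool stand: aluminium foot 70 x 140 mm and a black plate, top 88 mm above the bench, with two holes 70 mm apart along its y; origin at the centre of its underside. The stylus hangs in one hole, the ball-topped driver in the other (either way round).
- stylus_grip (a point): Grip point of the stylus, on the axis of its plain straight grey handle (16 mm in diameter, 55 mm long), 30 mm above the underside of its 20 mm wide, 5 mm thick collar, which rests on the stand's plate; so the handle's top is 30 mm above this point. z points up along the stylus. About 50 g.
- stylus_tip (a point): Point of the stylus: lower end of its steel shaft, 7 mm in diameter and 65 mm long below the collar; 95 mm below stylus_grip along the axis. The stylus hangs upright in an 11 mm hole; lift it 70 mm to clear the stand.
- ball_driver: Bystander: short driver with a 30 mm ball for a handle, in the stand's other hole, top 43 mm above the plate. Leave it.
- cell_module: Bystander: grey frame with eight white cells, 75 x 120 x 62 mm.
- cell: Bystander: single upright white cell, 26 mm in diameter, 65 mm tall.
- tray: Bystander: shallow steel tray, 120 x 160 x 30 mm.
- wrench: Bystander: wrench 150 mm long lying flat.
- steel_ring: Bystander: dark steel ring, 48 mm wide, 20 mm tall.
- star_knob: Bystander: black clamp knob, 48 mm wide, 45 mm tall.
- gauge_block: Bystander: steel block 35 x 30 x 60 mm.
Mind the look-alikes: they are no part of the job. What is shaped like the part that bears stylus_grip but yellow is not meant.

How it is judged:
By the outcome, as a careful person would: the job done as asked, in the order asked, and still so for the second after the job is handed in, while the arm keeps its last pose, push and grip.
It also fails if it takes over 72 s, if anything falls off the work surface, if the arm or the gripper's body presses on something with over 40 N, if the wrist force passes 120 N, or if a joint passes its speed limit or range.

## Working session

There is one attempt and no reset: what is moved stays moved. The work goes in short steps, each a Python script; the robot and the scene stay as the last script left them, time stands still between calls to the robot, and variables do not carry over. Pictures are saved under pics/ and viewed, and the job is handed in when it is done.

```bash
ls; mkdir -p pics
python3 - <<'E'
from bench import bot, solve_ik, imaging
import cv2, json
s=bot.get_state(); print(s['t'],s['tcp_pos'],s['orientation'],s['opening'])
for n in ("scene","top"):
    im=imaging.capture(n); cv2.imwrite(f"pics/{n}0.png",im)
    m=imaging.camera_model(n); print(n,m)
print(imaging.camera_model("wrist"))
E
```

```text
pics
0.0 [ 226.99662799 -500.33067461  230.51483284] [-3.13988287e+00 -2.25308577e-04  4.25748569e-01] 1.0010712047826749
scene {'K': array([[372.51702388,   0.        , 323.5791449 ],
       [  0.        , 372.51702388, 200.24411568],
       [  0.        ,   0.        ,   1.        ]]), 'position': array([1012.51333284, -348.42871011,  854.40840474]), 'rotation': array([ 0.69141055, -0.0148107 ,  0.89218227])}
top {'K': array([[381.8062566 ,   0.        , 324.45313547],
       [  0.        , 381.8062566 , 200.47906515],
       [  0.        ,   0.        ,   1.        ]]), 'position': array([ 459.6847393 ,   30.61647946, 1323.77526184]), 'rotation': array([ 0.06594322,  0.00746938, -1.55083439])}
{'K': array([[306.89412606,   0.        , 325.24361945],
       [  0.        , 306.89412606, 202.95483633],
       [  0.        ,   0.        ,   1.        ]]), 'position': array([ 291.40638472, -472.80889699,  374.38324764]), 'rotation': array([-0.2820292 ,  0.00254412, -1.14516267])}
```

View pics/scene0.png

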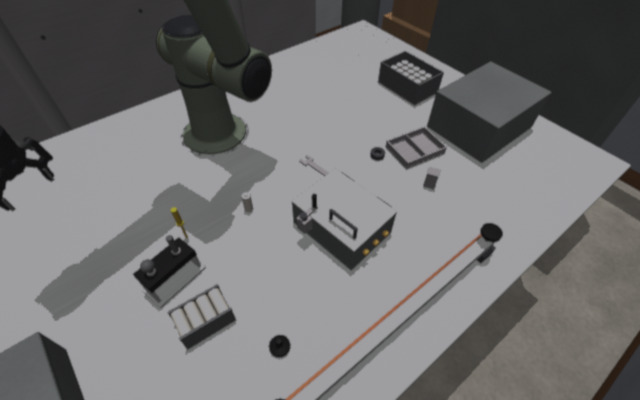

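View pics/top0.png

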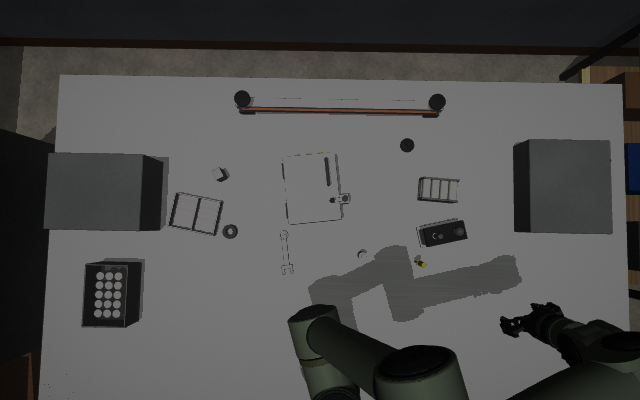

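The case is near scene (343,215) / top (313,188), and the stand near scene (165,268) / top (442,233). A yellow handled look-alike stands beside the stand. Next step: helpers, then enlarged crops.

```bash
cat > h.py <<'E'
import numpy as np, cv2
from scipy.spatial.transform import Rotation as R
from bench import bot, solve_ik, imaging
def rot(e): return R.from_euler('xyz',e).as_matrix()
def ray(m,uv):
    K=m['K']; p=np.array([(uv[0]-K[0,2])/K[0,0],(uv[1]-K[1,2])/K[1,1],1.])
    d=rot(m['rotation'])@np.array([p[0],-p[1],-1.]); return np.array(m['position']),d/np.linalg.norm(d)
def onz(m,uv,z):
    o,d=ray(m,uv); return o+d*(z-o[2])/d[2]
def tri(obs):
    A=np.zeros((3,3));b=np.zeros(3);L=[]
    for m,uv in obs:
        o,d=ray(m,uv);P=np.eye(3)-np.outer(d,d);A+=P;b+=P@o;L.append((o,P))
    x=np.linalg.solve(A,b); return x,[np.linalg.norm(P@(x-o)) for o,P in L]
def proj(m,X):
    c=rot(m['rotation']).T@(np.array(X,float)-m['position']); K=m['K']
    return np.array([K[0,2]+K[0,0]*c[0]/-c[2],K[1,2]+K[1,1]*-c[1]/-c[2]])
def crop(im,x0,y0,x1,y1,f,name):
    c=cv2.resize(im[y0:y1,x0:x1],None,fx=f,fy=f,interpolation=cv2.INTER_CUBIC)
    c=np.clip(255*(c/255.)**0.6,0,255).astype(np.uint8)
    cv2.imwrite(name,c)
E
python3 - <<'E'
from h import *
m=imaging.camera_model("top"); s=imaging.camera_model("scene")
for n,uv,z in [("stand",(442,233),88),("yellow",(421,264),60),("knob",(333,200),130),("handle",(327,171),130),("case",(313,188),96),("module",(438,190),60)]:
    print(n,onz(m,uv,z).round(0))
print([ (n,onz(s,uv,z).round(0)) for n,uv,z in [("sty?",(171,240),130),("ball",(148,268),115),("yellow",(178,215),60),("knobtop",(315,195),145)]])
t=cv2.imread('pics/top0.png'); a=cv2.imread('pics/scene0.png')
crop(t,270,130,480,290,3.7,'pics/topc.png'); crop(a,120,150,420,370,2.6,'pics/scenec.png')
E
```

```text
stand [ 444. -339.   88.]
yellow [ 341. -279.   60.]
knob [540.  14. 130.]
handle [632.  35. 130.]
case [580.  79.  96.]
module [ 585. -334.   60.]
[('sty?', array([ 428., -315.,  130.])), ('ball', array([ 454., -385.,  115.])), ('yellow', array([ 308., -263.,   60.])), ('knobtop', array([535.,  22., 145.]))]
```

View pics/topc.png

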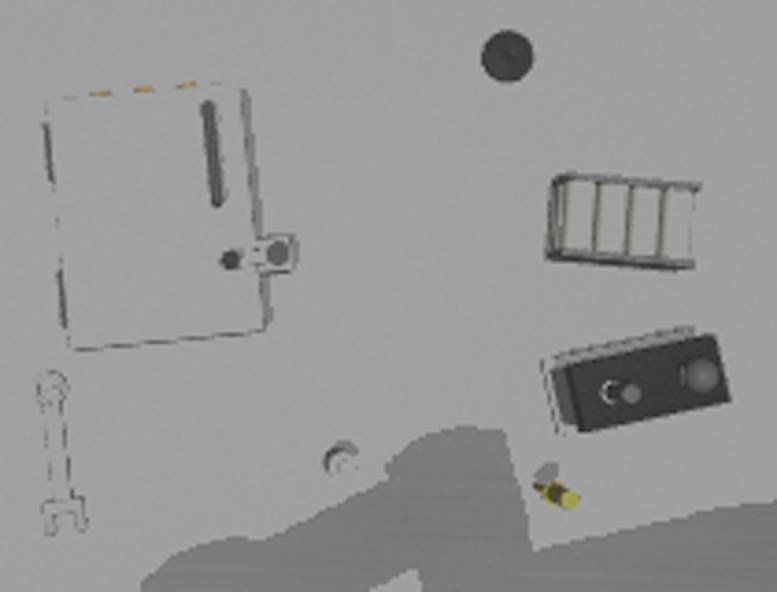

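View pics/scenec.png

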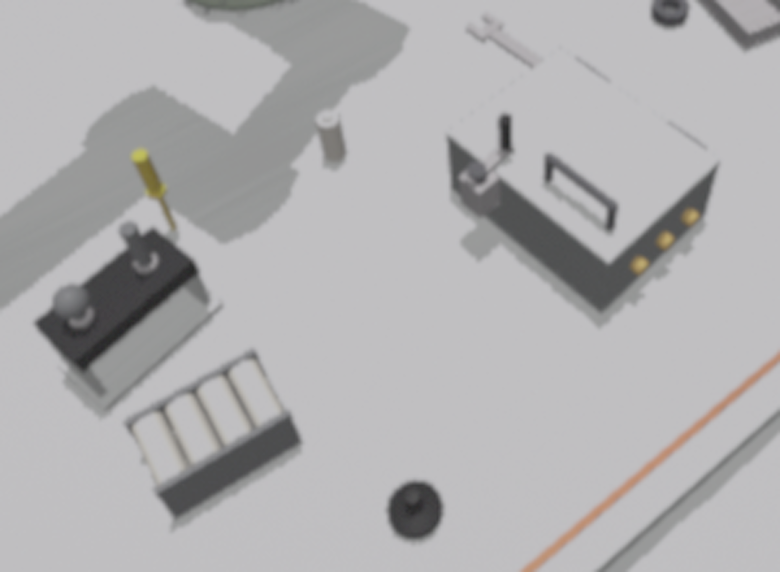

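Stylus candidates: the grey straight handle at scene (171,245), top (438,236), and the ball driver at scene (148,265), top (460,231), are in the stand. The yellow handle at scene (178,215), top (422,264), is outside it. The grey straight one fits, and I'll confirm it in a wrist view next.

Run:
```python
from h import *
m=imaging.camera_model("wrist"); s=bot.get_state()
Rt=rot(s['orientation']); print("cam in tool",Rt.T@(m['position']-s['tcp_pos']), "look in tool",Rt.T@rot(m['rotation'])@[0,0,-1],"up",Rt.T@rot(m['rotation'])@[0,1,0])
for p,o in [([340,-330,300],[np.pi,0,0.0]),([460,20,330],[np.pi,0,0.1]),([545,20,150],[np.pi,0,-.78]),([545,20,150],[np.pi,0,.78]),([545,20,150],[np.pi,0,2.3]),([545,20,150],[np.pi,0,-2.3])]:
    print(p,o,solve_ik(p,o))
t0=s['t']; bot.move_ptp([340,-330,300],[np.pi,0,0.0]); bot.dwell(0.2)
s=bot.get_state(); print(s['t']-t0,s['tcp_pos'],s['orientation'],s['qpos'])
m=imaging.camera_model("wrist"); im=imaging.capture("wrist"); cv2.imwrite('pics/w1.png',im)
np.save('w1.npy',m,allow_pickle=True)
```

```text
cam in tool [  70.02972462    1.24830829 -143.77216477] look in tool [-0.27850521 -0.00103707  0.96043416] up [ 9.60434703e-01 -1.13458988e-04  2.78505241e-01]
[340, -330, 300] [3.141592653589793, 0, 0.0] [-0.92644057  0.14436112 -0.25331649  1.17311871  0.          2.21515208]
[460, 20, 330] [3.141592653589793, 0, 0.1] [-0.11708677  0.10739595 -0.22071066  1.24268972  0.          2.92450588]
[545, 20, 150] [3.141592653589793, 0, -0.78] [-0.09868729  0.3858581  -0.32646406  0.85847417  0.         -2.46027994]
[545, 20, 150] [3.141592653589793, 0, 0.78] [-0.09868729  0.3858581  -0.32646406  0.85847417  0.          2.26290536]
[545, 20, 150] [3.141592653589793, 0, 2.3] [-0.09868729  0.3858581  -0.32646406  0.85847417  0.          0.74290536]
[545, 20, 150] [3.141592653589793, 0, -2.3] [-0.09868729  0.3858581  -0.32646406  0.85847417  0.         -0.94027994]
1.0667 [ 339.37988004 -330.83624581  299.32644914] [-3.14082888e+00  8.12372196e-04 -1.62012691e-03] [-9.28448053e-01  1.45820651e-01 -2.53291656e-01  1.17278256e+00
 -1.91117143e-04  2.21476514e+00]
```

View pics/w1.png

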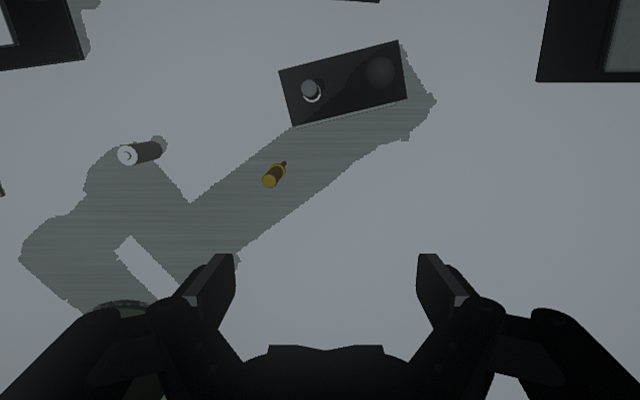

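```bash
cat >> h.py <<'E'
def go(p,o,name):
    t0=bot.get_state()['t']; bot.move_ptp(p,o); bot.dwell(0.25)
    m=imaging.camera_model("wrist"); im=imaging.capture("wrist"); cv2.imwrite(f'pics/{name}.png',im)
    np.save(name+'.npy',m,allow_pickle=True); s=bot.get_state(); print(name,s['t'],s['t']-t0,np.round(s['tcp_pos'],1),np.round(s['orientation'],3),np.round(s['contact_force'],1))
def L(n): return np.load(n+'.npy',allow_pickle=True).item()
E
python3 - <<'E'
from h import *
go([450,-340,300],[np.pi,0,0.0],'w2')
go([460,30,330],[np.pi,0,0.13],'w3')
im=cv2.imread('pics/w1.png'); crop(im,260,30,450,140,4,'pics/w1c.png')
E
```

```text
w2 2.0333 0.8166000000000002 [ 449.2 -340.2  300.4] [ 3.141e+00 -0.000e+00 -1.000e-03] [-0.8  0.2  0.8]
w3 3.725 1.6917 [460.1  29.4 329.8] [-3.142  0.     0.129] [ 0.2 -0.1 -0.3]
```

View pics/w2.png

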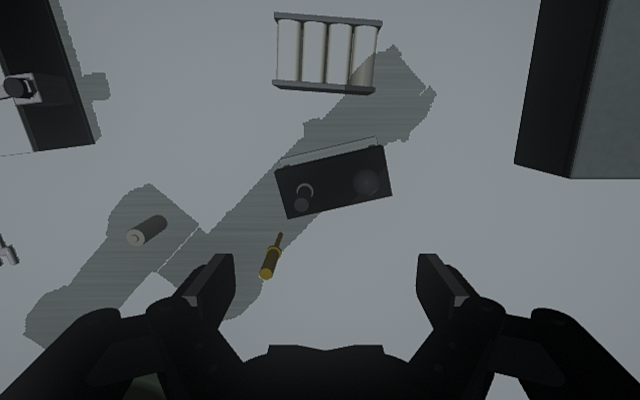

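View pics/w3.png

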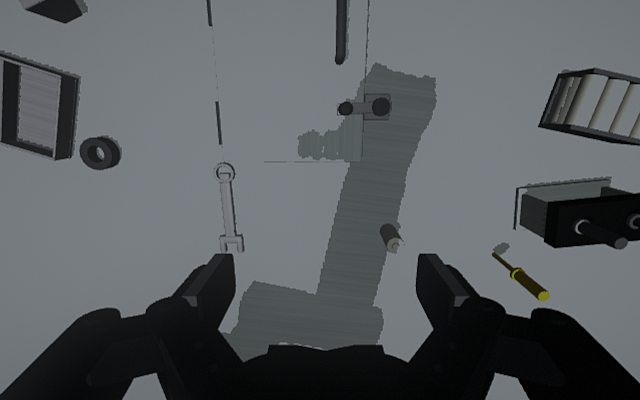

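View pics/w1c.png

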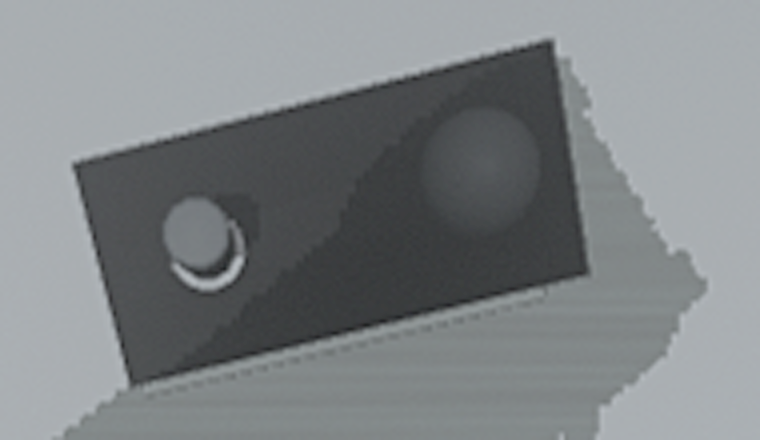

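w1: the straight grey stylus stands at (309,88) with a white collar ring below it. The ball driver is at (380,70) and the yellow one at (272,175) is away from the stand. w3: latch knob at (346,108), pivot at (380,106), and the handle partly visible at (341,30). I need a better view of the case.

Run:
```python
from h import *
go([600,50,330],[np.pi,0,0.13],'w4')
m=L('w1')
C=np.array([onz(m,np.array(c)/4+[260,30],88) for c in [(75,162),(553,40),(588,272),(132,385)]]); print(C.round(1), [np.linalg.norm(C[i]-C[(i+1)%4]).round(1) for i in range(4)])
c=C.mean(0); print("stand c",c.round(1)); d=(C[0]-C[1]+C[3]-C[2]); d/=np.linalg.norm(d); print("y dir",d, "hole", (c+35*d).round(1),(c-35*d).round(1))
print("stylus top", onz(m,np.array((196,232))/4+[260,30],148).round(1), "collar centre",onz(m,np.array((209,256))/4+[260,30],93).round(1))
crop(cv2.imread('pics/w2.png'),260,120,410,230,5,'pics/w2c.png')
```

```text
w4 4.65 0.9250000000000003 [599.4  49.8 330.8] [ 3.141e+00 -1.000e-03  1.300e-01] [-0.3  0.4 -0.5]
[[ 454.5 -282.2   88. ]
 [ 483.7 -408.2   88. ]
 [ 426.3 -421.5   88. ]
 [ 396.5 -295.6   88. ]] [np.float64(129.3), np.float64(58.9), np.float64(129.3), np.float64(59.5)]
stand c [ 440.2 -351.9   88. ]
y dir [-0.22822486  0.97360845  0.        ] hole [ 432.3 -317.8   88. ] [ 448.2 -385.9   88. ]
stylus top [ 432.3 -317.3  148. ] collar centre [ 430.4 -317.9   93. ]
```

View pics/w4.png

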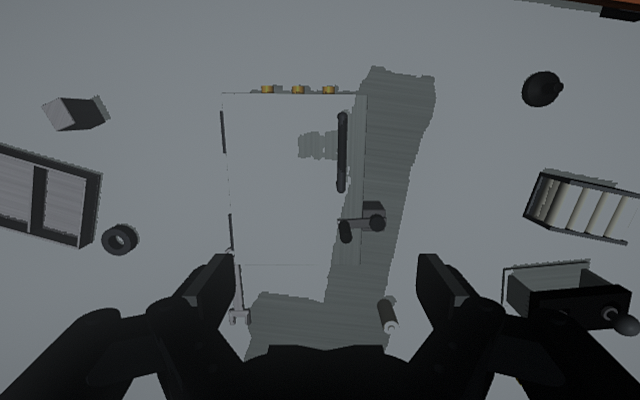

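View pics/w2c.png

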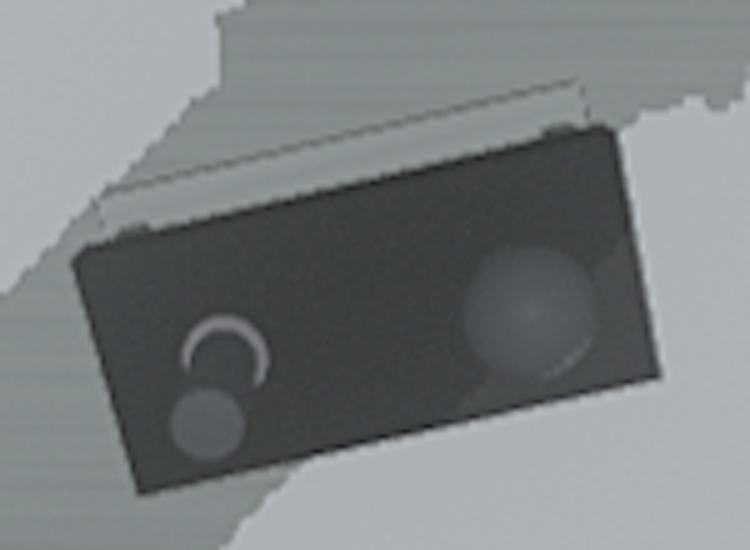

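Run:
```python
from h import *
crop(cv2.imread('pics/w4.png'),210,80,400,270,3.1,'pics/w4c.png')
a=cv2.imread('pics/w3.png'); crop(a,200,0,410,180,3.5,'pics/w3c.png')
m=L('w2'); f=lambda p:np.array(p)/5+[260,120]
print("w2 top",onz(m,f((208,424)),148).round(1),"collar",onz(m,f((226,360)),93).round(1))
```

```text
w2 top [ 431.9 -317.6  148. ] collar [ 431.3 -317.7   93. ]
```

View pics/w4c.png

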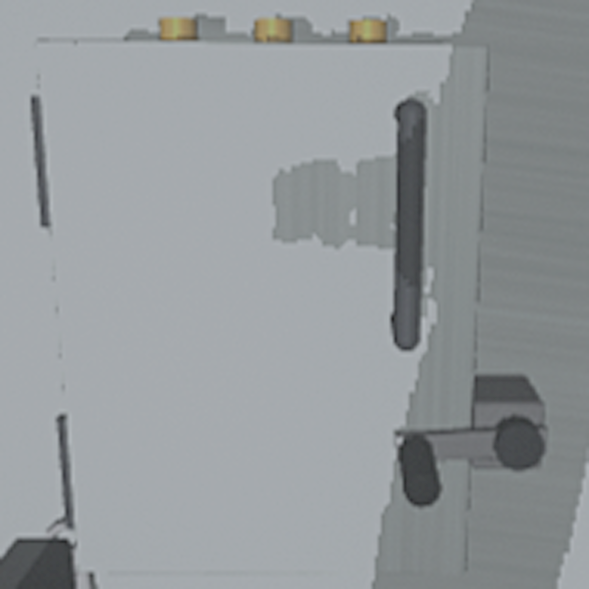

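View pics/w3c.png

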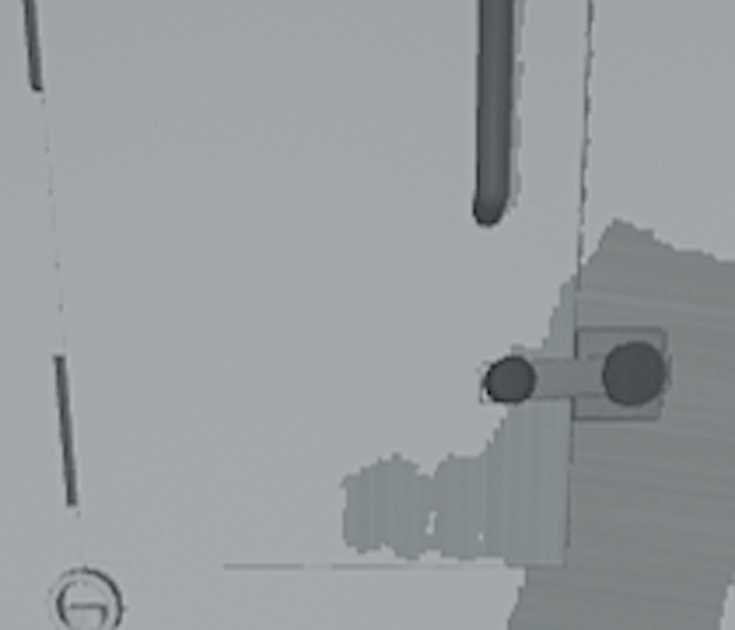

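Run:
```python
from h import *
m4=L('w4');m3=L('w3')
f4=lambda p:np.array(p)/3.1+[210,80]; f3=lambda p:np.array(p)/3.5+[200,0]
P=lambda n,x:print(n,np.round(x,1))
P("knob3",onz(m3,f3((510,380)),150));P("knob4",onz(m4,f4((424,489)),150)); P("tri knobtop",tri([(m3,f3((510,380))),(m4,f4((424,489)))])[0])
P("piv3",onz(m3,f3((634,372)),105));P("piv4",onz(m4,f4((519,443)),105))
h1=onz(m4,f4((411,103)),130);h2=onz(m4,f4((406,345)),130);P("h1",h1);P("h2",h2);P("mid",(h1+h2)/2);P("len",np.linalg.norm(h1-h2))
P("h2 w3",onz(m3,f3((488,220)),130)); P("tri h2", tri([(m4,f4((406,345))),(m3,f3((488,217)))])[0])
c={'tl':onz(m4,f4((38,40)),96),'tr':onz(m4,f4((488,45)),96),'br':onz(m4,f4((466,572)),96)}
for k in c:P(k,c[k])
P("br3",onz(m3,f3((567,566)),96));P("bl3",onz(m3,f3((80,566)),96))
P("sizes",[np.linalg.norm(c['tl']-c['tr']),np.linalg.norm(c['tr']-c['br'])])
for a,b in [(h2,h1),(c['br'],c['tr'])]: P("yaw",np.arctan2(b[1]-a[1],b[0]-a[0]))
d=c['tr']-c['tl'];P("yaw x",np.arctan2(d[1],d[0])+np.pi/2)
```

```text
knob3 [537.8  17.4 150. ]
knob4 [538.3  16.  150. ]
tri knobtop [538.   16.7 149.5]
piv3 [546.6 -25.2 105. ]
piv4 [545.4 -25.5 105. ]
h1 [672.5  39.4 130. ]
h2 [586.5  28.7 130. ]
mid [629.5  34.1 130. ]
len 86.7
h2 w3 [582.   29.2 130. ]
tri h2 [584.3  28.5 120.9]
tl [677.2 179.8  96. ]
tr [697.3  11.9  96. ]
br [480. -15.  96.]
br3 [479.7 -15.   96. ]
bl3 [457.7 155.2  96. ]
sizes [169.  218.9]
yaw 0.1
yaw 0.1
yaw x 0.1
```

Measurements agree:
- Lid is 219×169 mm, case centre about (578,83), yaw 0.122.
- Knob top triangulates to z 149.5 (expected 150), and it is 42.7 mm from the pivot (expected 42).
- Handle is 140 mm from the hinge, offset +45 mm along case x.
- Stylus is at (431.6,-317.6), with two views agreeing.

Now the latch.

```bash
cat >> h.py <<'E'
PIV=np.array([546.,-25.3]); YAW=0.122; CC=np.array([578.,83.]); DN=lambda y:[np.pi,0,y]
def case2w(x,y):
    c,s=np.cos(YAW),np.sin(YAW); return CC+np.array([c*x-s*y,s*x+c*y])
def st(n=''):
    s=bot.get_state(); print(n,round(s['t'],2),np.round(s['tcp_pos'],1),np.round(s['orientation'],3),'F',np.round(s['contact_force'],1),'op',round(s['opening'],3)); return s
E
python3 - <<'E'
from h import *
a0=np.arctan2(16.7+25.3,538-546); print("latch0",a0-(YAW+np.pi/2))
bot.move_ptp([538,16.7,190],DN(YAW)); bot.grip(0.5,20); st('above')
r=bot.movel([538,16.7,117],max_speed=120,threshold=12); s=st('down '+str(r))
if not r:
    bot.grip(0.0,25); st('gripped')
E
```

```text
latch0 0.066221505304771
above 5.82 [538.3  16.8 190.2] [ 3.142 -0.     0.122] F [-0.2  0.9 -0.2] op 0.497
down False 6.58 [538.5  16.7 117.5] [ 3.141e+00 -1.000e-03  1.220e-01] F [ 0.3  0.  -0.1] op 0.502
gripped 6.94 [538.5  18.4 118. ] [-3.138e+00 -2.000e-03  1.230e-01] F [-1.   4.9  3.5] op 0.158
```

Gripped: 0.158 × 85 ≈ 13.4 mm, which matches the 14 mm knob. Now swinging it.

Run:
```python
from h import *
b=YAW+np.pi/2
for q in [0.3,0.55,0.8,1.05,1.3,1.5,1.68]:
    p=PIV+42.3*np.array([np.cos(b+q),np.sin(b+q)])
    bot.movel([p[0],p[1],117.5],max_speed=80)
    s=bot.get_state(); v=s['tcp_pos'][:2]-PIV
    print(round(s['t'],2),q,'tcp-angle',round((np.arctan2(v[1],v[0])%(2*np.pi))-b,3),np.round(np.linalg.norm(v),1),np.round(s['contact_force'],1),round(s['opening'],3))
    if np.linalg.norm(s['contact_force'])>25: print('STOP');break
```

```text
7.22 0.3 tcp-angle 0.286 44.4 [-1.2  6.7  2.2] 0.154
7.5 0.55 tcp-angle 0.529 45.1 [-3.2  8.2  2.5] 0.152
7.78 0.8 tcp-angle 0.77 46.3 [-6.9  9.7  7. ] 0.158
8.07 1.05 tcp-angle 1.018 47.7 [-11.4   9.5  12.4] 0.151
8.35 1.3 tcp-angle 1.268 47.3 [-10.6   7.3   9.1] 0.154
8.61 1.5 tcp-angle 1.465 46.3 [-9.7  2.8  6. ] 0.153
8.86 1.68 tcp-angle 1.647 45.4 [-7.2  1.3  3.2] 0.154
```

Run:
```python
from h import *
bot.grip(0.45); st('open')
s=bot.get_state(); bot.movel([s['tcp_pos'][0],s['tcp_pos'][1],200],max_speed=200)
go([590,40,270],DN(YAW),'w5')
```

```text
open 9.22 [505.5 -35.1 117.9] [ 3.141e+00 -1.000e-03  1.220e-01] F [-0.   0.2  1.2] op 0.451
w5 10.6833 0.8915999999999986 [589.2  39.3 269.3] [-3.141e+00  1.000e-03  1.210e-01] [ 0.5 -0.5  0.3]
```

View pics/w5.png

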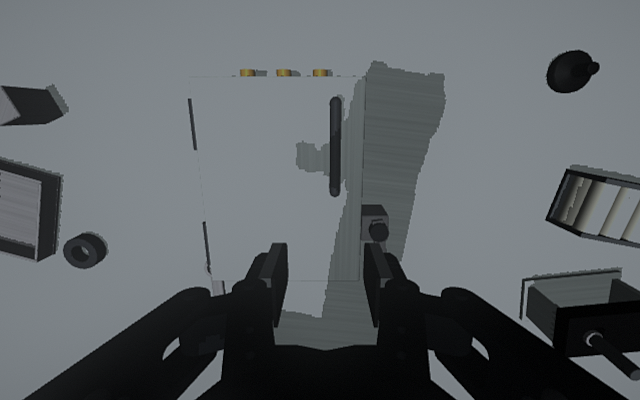

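The latch arm no longer lies over the lid. Its pivot boss at (378,230) is visible, and the lever is hidden behind the right finger and off the lid. Next I plan the lid arc, tilting the tool with the lid so the knuckles stay clear of its edge.

Run:
```python
from h import *
m=L('w5'); a=onz(m,(335,97),130);b=onz(m,(335,195),130); print("handle mid w5",((a+b)/2).round(1),(a-b).round(1))
im=cv2.imread('pics/w5.png'); g=cv2.cvtColor(im,cv2.COLOR_BGR2GRAY)
for r in (120,150,175): 
    row=g[r,315:360]; c=np.where(row<70)[0]+315; print(r,c.min(),c.max(), onz(m,((c.min()+c.max())/2,r),130).round(1))
def hpose(th,phi,back):
    y=85-140*np.cos(th)+40*np.sin(th); z=90+140*np.sin(th)+40*np.cos(th)
    w=case2w(45.,y); o=[np.pi-phi,0,YAW]; d=rot(o)[:,2]
    return np.array([w[0],w[1],z])+back*d,o
for phi in [0,.3,.5,.7,.9,1.1,1.3]:
    for th in [0.8,1.65]:
        p,o=hpose(th,phi,15); print(phi,th,p.round(0),np.round(solve_ik(p,o),2) if solve_ik(p,o) is not None else None)
```

```text
handle mid w5 [629.9  34.1 130. ] [87.6 11.4  0. ]
120 330 341 [654.6  36.9 130. ]
150 330 340 [628.3  33.9 130. ]
175 329 340 [605.3  31.4 130. ]
0 0.8 [621. 105. 203.] [ 0.05  0.49 -0.01  1.07  0.    3.07]
0 1.65 [606. 223. 211.] [ 0.24  0.52  0.05  1.11  0.   -3.02]
0.3 0.8 [621. 100. 204.] [ 0.19  0.52  0.01  1.07 -0.3  -3.08]
0.3 1.65 [607. 219. 212.] [ 0.37  0.59  0.14  1.2  -0.29 -2.89]
0.5 0.8 [622.  97. 205.] [ 0.27  0.57  0.03  1.11 -0.49 -2.98]
0.5 1.65 [607. 216. 213.] [ 0.44  0.67  0.22  1.29 -0.47 -2.78]
0.7 0.8 [622.  95. 207.] [ 0.34  0.65  0.07  1.17 -0.68 -2.86]
0.7 1.65 [607. 214. 215.] [ 0.51  0.77  0.31  1.42 -0.64 -2.65]
0.9 0.8 [622.  93. 209.] [ 0.4   0.74  0.13  1.29 -0.85 -2.71]
0.9 1.65 [608. 212. 217.] [ 0.56  0.88  0.41  1.59 -0.79 -2.5 ]
1.1 0.8 [622.  91. 211.] [ 0.44  0.86  0.21  1.47 -1.01 -2.51]
1.1 1.65 [608. 210. 220.] [ 0.6   1.02  0.54  1.81 -0.92 -2.29]
1.3 0.8 [622.  90. 214.] [ 0.47  1.02  0.32  1.76 -1.13 -2.21]
1.3 1.65 [608. 209. 222.] None
```

```bash
cat >> h.py <<'E'
HX=45.5
def hpose(th,phi,back):
    y=85-140*np.cos(th)+40*np.sin(th); z=90+140*np.sin(th)+40*np.cos(th)
    w=case2w(HX,y); M=R.from_matrix(rot([np.pi-phi,0,YAW])@rot([0,0,np.pi])); o=M.as_euler('xyz')
    return np.array([w[0],w[1],z])+back*M.as_matrix()[:,2],o
E
python3 - <<'E'
from h import *
for th in np.linspace(0,1.62,5): p,o=hpose(th,.55*th,15); print(round(th,2),p.round(0),np.round(o,2),np.round(solve_ik(p,o),2))
p,o=hpose(0,0,15); 
bot.move_ptp(p+[0,0,65],o); st('above'); bot.grip(0.4,40)
r=bot.movel(p,max_speed=120,threshold=12); st('down '+str(r))
if not r:
    bot.grip(0.0,40); st('gripped')
E
```

```text
0.0 [630.  34. 115.] [-3.14  0.   -3.02] [-0.06  0.57 -0.13  0.88  0.   -0.19]
0.4 [627.  58. 167.] [-2.92  0.   -3.02] [ 0.08  0.52 -0.07  0.96 -0.22 -0.04]
0.81 [622.  99. 205.] [-2.7   0.   -3.02] [ 0.25  0.56  0.03  1.1  -0.44  0.14]
1.22 [615. 152. 223.] [-2.47  0.   -3.02] [ 0.41  0.67  0.18  1.3  -0.64  0.36]
1.62 [609. 208. 218.] [-2.25  0.   -3.02] [ 0.55  0.87  0.4   1.57 -0.79  0.63]
above 13.34 [629.9  33.9 180.1] [-3.142  0.    -3.02 ] F [ 0.  -0.1 -0.3] op 0.45
down False 14.26 [630.3  33.9 115.5] [-3.141e+00  1.000e-03 -3.020e+00] F [ 0.5 -0.7  1. ] op 0.397
gripped 14.61 [630.5  35.6 116.2] [ 3.139e+00  2.000e-03 -3.019e+00] F [-0.3  5.6  3.5] op 0.1
```

Gripped, with an opening of about 8.5–10 mm. The hand was drawn about 2 mm to +y, so I shift the arc by that amount and lift.

```bash
sed -i 's/CC=np.array(\[578.,83.\])/CC=np.array([578.,85.])/' h.py
python3 - <<'E'
from h import *
for th in [.18,.36,.54,.72,.9,1.08,1.26,1.44,1.62]:
    p,o=hpose(th,.55*th,15)
    bot.movel(p,rot=o,max_speed=90)
    s=bot.get_state(); print(th,round(s['t'],2),np.round(s['tcp_pos']-p,1),np.round(s['contact_force'],1),round(s['opening'],3))
    if np.linalg.norm(s['contact_force'])>45: print('STOP');break
im=imaging.capture('scene'); cv2.imwrite('pics/s1.png',im); crop(im,250,80,470,300,3,'pics/s1c.png')
E
```

```text
0.18 15.05 [ 0.7 -0.5  0.8] [ 0.1 -2.5  1.8] 0.102
0.36 15.48 [ 0.8 -0.9  0.6] [ 1.6 -3.7  3.6] 0.096
0.54 15.92 [ 0.8 -1.1  0.8] [ 1.6 -4.1  4.8] 0.099
0.72 16.35 [ 0.9 -1.   1.3] [ 1.6 -4.   7.1] 0.1
0.9 16.78 [ 0.9 -1.   1.8] [ 0.7 -3.8  9.3] 0.095
1.08 17.22 [ 0.9 -0.9  2.2] [-0.4 -2.6 12.2] 0.097
1.26 17.64 [ 0.9 -0.3  2.7] [-0.8 -0.3 14.5] 0.096
1.44 18.07 [0.9 0.3 3.1] [-1.   2.8 15.4] 0.097
1.62 18.49 [0.9 1.4 2.7] [-1.2  6.5 15.5] 0.098
```

View pics/s1c.png

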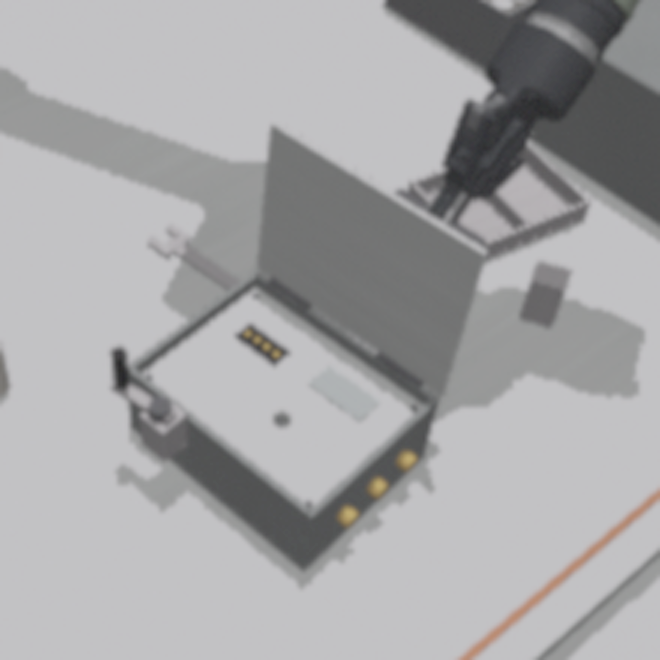

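The lid is upright, the latch is off to the -x side, and the plate's hole shows at scene (344,220). Releasing, then viewing the hole.

Run:
```python
from h import *
bot.grip(0.3); s=st('rel'); d=rot(s['orientation'])[:,2]; p=s['tcp_pos']
p1=p-55*d; bot.movel(p1,max_speed=150); st('retreat')
p2=np.array([p1[0],p1[1],345]); bot.movel(p2,max_speed=250); st('up')
go([630,50,330],DN(YAW-np.pi),'w6')
im=imaging.capture('scene'); cv2.imwrite('pics/s2.png',im); crop(im,250,80,470,300,3,'pics/s2c.png')
```

```text
rel 18.85 [607.9 209.4 217.2] [-2.251e+00 -2.000e-03 -3.021e+00] F [-0.2 -0.2  0.1] op 0.298
retreat 19.36 [602.8 251.8 250.9] [-2.251e+00 -1.000e-03 -3.020e+00] F [ 0.3  0.  -0.8] op 0.3
up 19.88 [603.1 251.1 345. ] [-2.251  0.    -3.021] F [ 0.4 -0.  -0.3] op 0.302
w6 21.0583 1.1750000000000007 [630.   52.  328.9] [ 3.141e+00 -2.000e-03 -3.017e+00] [0.5 0.  0.4]
```

View pics/w6.png

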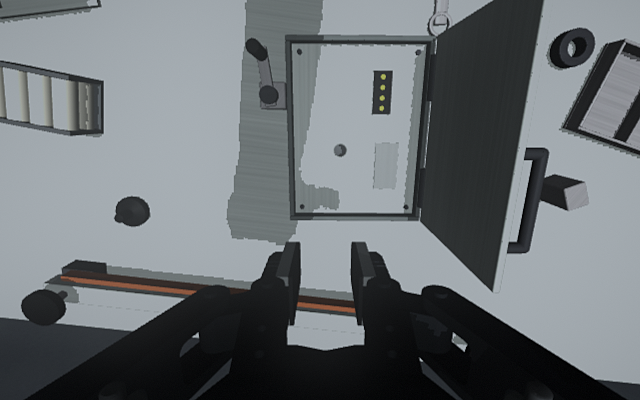

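View pics/s2c.png

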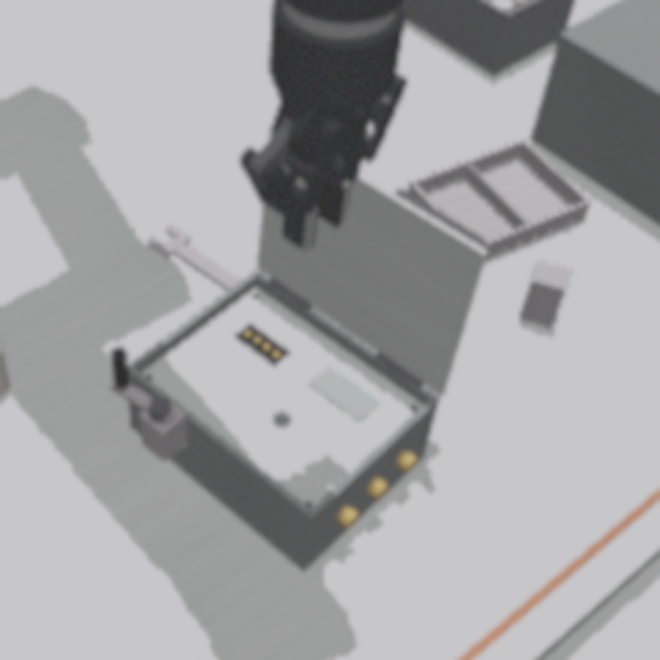

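w6: hole at about (340,150), case rim corners at about (287,36), (436,36), (422,218), (290,220), the latch lever from (269,95) to the knob at (256,48), and the lid standing upright. I'll locate the hole precisely.

Run:
```python
from h import *
im=cv2.imread('pics/w6.png'); crop(im,280,100,430,230,5,'pics/w6c.png'); m=L('w6')
g=cv2.cvtColor(im,cv2.COLOR_BGR2GRAY)[138:162,328:352]; print(np.median(g),g.min())
mask=(g<np.median(g)*0.75).astype(np.uint8); n,_,S,C=cv2.connectedComponentsWithStats(mask)
for i in range(1,n): print(S[i],C[i]+[328,138], onz(m,C[i]+[328,138],74).round(1), onz(m,C[i]+[328,138],68).round(1))
K=[onz(m,p,90) for p in [(287,36),(436,36),(422,218),(290,220)]]; print(np.round(K,1), np.mean(K,0).round(1))
print('knob top',onz(m,(256,46),150).round(1),'pivot',onz(m,(268,95),110).round(1))
# lid free edge corners
for u in [(545,0),(497,292)]: 
  for z in (255,262): print(u,z,onz(m,u,z).round(1))
s=imaging.camera_model('scene'); print('hole scene',onz(s,(282/3+250,420/3+80),74).round(1))
```

```text
171.0 48
[  6   6  13  13 127] [339.82677165 149.90551181] [600.5  66.5  74. ] [601.1  66.9  68. ]
[[480.8 -10.8  90. ]
 [459.9 155.2  90. ]
 [673.4 185.1  90. ]
 [697.8  13.   90. ]] [578.   85.6  90. ]
knob top [505.5 -31.  150. ] pivot [546.7 -23.7 110. ]
(545, 0) 255 [475. 169. 255.]
(545, 0) 262 [477.7 165.  262. ]
(497, 292) 255 [678.7 196.6 255. ]
(497, 292) 262 [674.9 191.6 262. ]
hole scene [601.9  66.   74. ]
```

View pics/w6c.png

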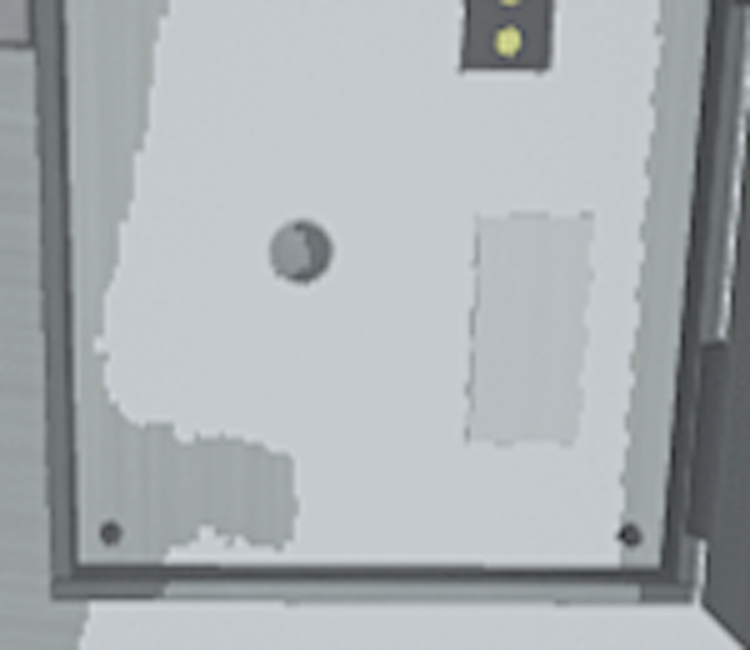

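All checks agree: hole at about (600.5,66.8), latch about 1.6 rad, lid about 1.6 rad. Going for the grey straight-handled stylus.

Run:
```python
from h import *
X,Y=431.7,-317.5; o=DN(-1.34)
print(np.round(solve_ik([X,Y,101],o),2),np.round(solve_ik([600.5,66.8,120],o),2))
bot.move_ptp([X,Y,180],o); bot.grip(0.5,60); st('above')
m=imaging.camera_model('wrist'); im=imaging.capture('wrist'); cv2.imwrite('pics/w7.png',im); np.save('w7.npy',m,allow_pickle=True)
```

```text
[-0.77  0.43 -0.41  0.74  0.   -2.57] [-0.01  0.52 -0.2   0.86  0.   -1.81]
above 23.49 [ 431.9 -317.3  180. ] [-3.142 -0.    -1.34 ] F [-0.3 -0.8  0.6] op 0.502
```

View pics/w7.png

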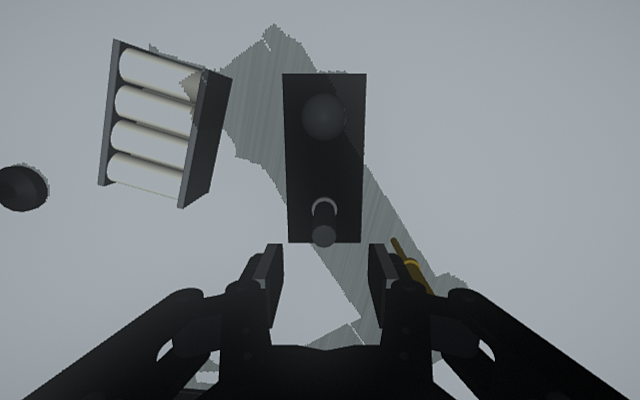

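w7 shows the grey straight stylus at (324,237), centred between the fingers, with the ball driver at (323,116) behind it. The yellow tool is at (415,270), so I'll check how far away it is before going down.

Run:
```python
from h import *
print('yellow top',tri([(L('w1'),(270,182)),(L('w2'),(265,274))]))
print('sty top',tri([(L('w1'),(309,88)),(L('w7'),(324,237))]), onz(L('w7'),(324,237),148))
X,Y=431.7,-317.5
r=bot.movel([X,Y,101],max_speed=110,threshold=10); st('down '+str(r))
if not r:
    bot.grip(0.0,70); st('grip')
    bot.movel([X,Y,190],max_speed=110); st('lift')
    im=imaging.capture('scene'); cv2.imwrite('pics/s3.png',im); crop(im,80,150,300,350,3,'pics/s3c.png')
```

```text
yellow top (array([ 340.35921563, -271.97480667,  123.33519019]), [np.float64(1.0199544192689758), np.float64(1.0199544192690184)])
sty top (array([ 432.19649733, -317.4244442 ,  150.64407091]), [np.float64(0.09745913006647289), np.float64(0.09745913006634806)]) [ 432.04234595 -316.30974145  148.        ]
down False 24.41 [ 432.1 -317.8  101.5] [-3.141e+00 -1.000e-03 -1.340e+00] F [ 0.1 -0.5 -0.6] op 0.499
grip 24.77 [ 432.2 -318.   101.9] [-3.141e+00 -1.000e-03 -1.340e+00] F [-0.   0.2  5.9] op 0.164
lift 25.73 [ 431.3 -317.1  189.2] [ 3.141e+00  1.000e-03 -1.340e+00] F [ 0.4  0.8 -0.8] op 0.165
```

View pics/s3c.png

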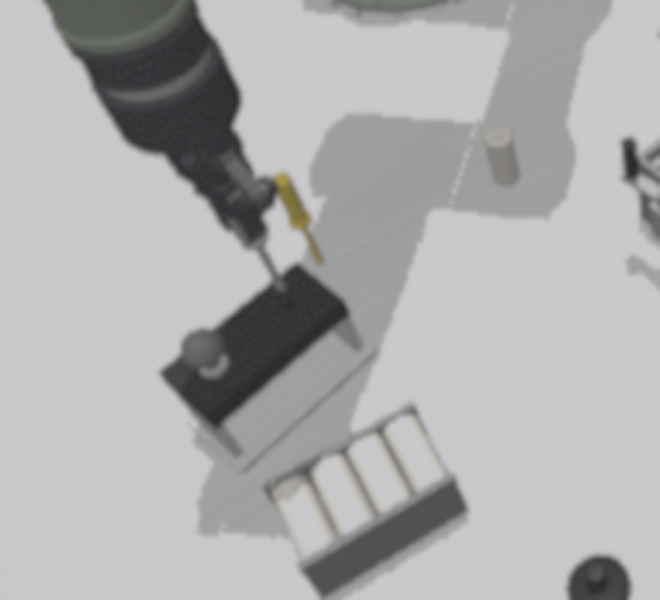

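Stylus lifted with its tip clear, and the ball driver stays. Moving over the hole.

Run:
```python
from h import *
s=bot.get_state()['tcp_pos']; bot.movel([s[0],s[1],255],max_speed=200)
o=DN(-1.34); bot.move_ptp([600.5,66.8,255],o); st('over')
bot.movel([600.5,66.8,175],max_speed=150); bot.dwell(0.3); st('at')
m=imaging.camera_model('wrist'); im=imaging.capture('wrist'); cv2.imwrite('pics/w8.png',im); np.save('w8.npy',m,allow_pickle=True)
im=imaging.capture('scene'); cv2.imwrite('pics/s4.png',im); crop(im,290,140,410,260,5,'pics/s4c.png')
m=imaging.camera_model('scene'); print('expected tip px scene',proj(m,[600.5,66.8,97]),'hole',proj(m,[600.5,66.8,74]),'wrist tip',proj(L('w8'),[600.5,66.8,97]),proj(L('w8'),[600.5,66.8,74]))
```

```text
over 27.81 [600.4  65.7 254.8] [ 3.141 -0.    -1.341] F [ 0.2 -0.7  0. ] op 0.168
at 28.79 [601.   66.8 175.9] [-3.14 -0.   -1.34] F [-0.5  0.7 -0.1] op 0.17
expected tip px scene [344.40491055 214.14820138] hole [343.89507617 219.51157063] wrist tip [325.49530954 212.29211587] [325.49930826 203.80424911]
```

View pics/w8.png

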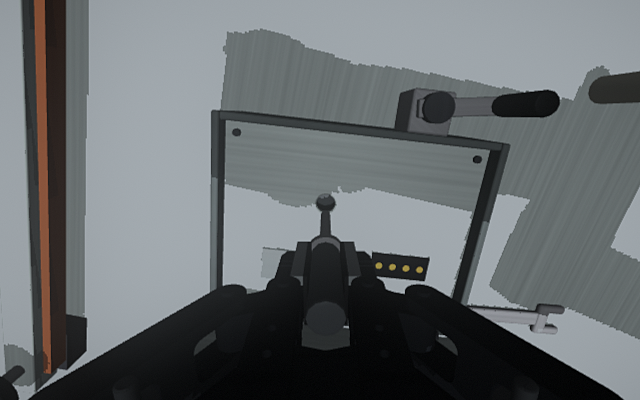

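View pics/s4c.png

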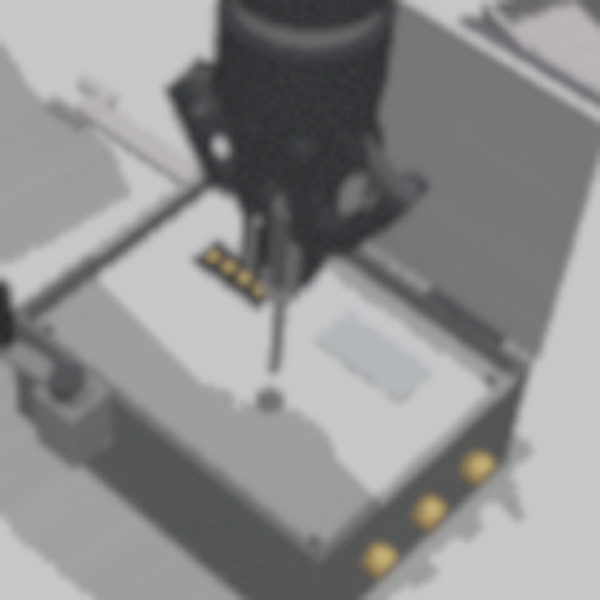

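Run:
```python
from h import *
im=cv2.imread('pics/w8.png'); crop(im,295,180,355,240,9,'pics/w8c.png')
```

```text
(no output)
```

View pics/w8c.png

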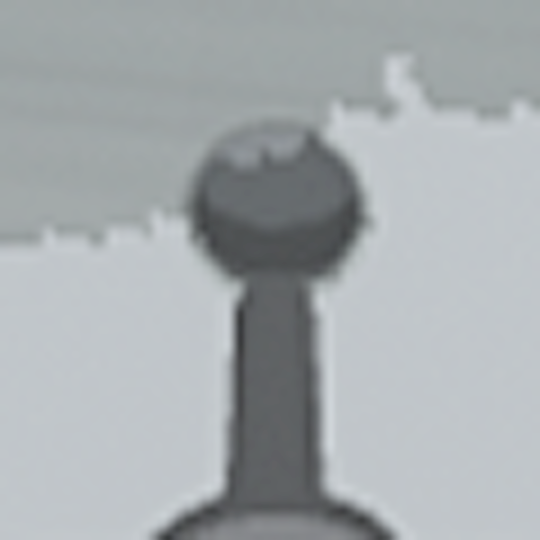

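The tip at wrist (325.8,211.7) against 212.3 expected, and the hole at (325.6,202.5) against 203.8 expected, put the hole about 1 mm to -y. That is well inside the 4.5 mm margin. Correcting by 0.8 mm and going down.

Run:
```python
from h import *
H=[600.7,66.0]
r=bot.movel([*H,130],max_speed=50,threshold=5); s=st('through '+str(r))
if not r:
    for z in [122,118.5,117,115.5,114,112.5]:
        r=bot.movel([*H,z],max_speed=25,threshold=16); s=st(f'{z} {r}')
        if r or s['contact_force'][2]>11: break
```

```text
through False 29.94 [601.   66.  130.4] [-3.141 -0.    -1.34 ] F [ 0.3 -0.5 -0.4] op 0.17
122 False 30.41 [600.5  66.  121.8] [ 3.141  0.    -1.34 ] F [-0.   0.5 -0.5] op 0.17
118.5 False 30.7 [601.1  66.  118.8] [-3.141 -0.    -1.34 ] F [-0.4 -0.6  2.5] op 0.167
117 False 30.95 [601.1  66.  117.3] [-3.141 -0.    -1.34 ] F [ 1.3 -0.4  3. ] op 0.17
115.5 False 31.2 [601.1  66.  115.7] [-3.141 -0.    -1.34 ] F [ 0.7 -0.3  3.3] op 0.169
114 False 31.45 [601.2  66.  114.7] [-3.14 -0.   -1.34] F [-0.5 -0.1  8.3] op 0.164
112.5 False 31.7 [601.5  66.  114.5] [-3.139e+00 -1.000e-03 -1.340e+00] F [-2.6  0.2 14.9] op 0.167
```

The spring force rose from 2.5 to 3.3 N, then climbed sharply to 15 N with the TCP stopped at z 114.5 (114–115 expected). The button is at its stop. Final check: hold for a moment and look.

Run:
```python
from h import *
bot.dwell(1.0); s=st('held')
m=imaging.camera_model('wrist'); im=imaging.capture('wrist'); cv2.imwrite('pics/w9.png',im)
im=imaging.capture('scene'); cv2.imwrite('pics/s5.png',im); crop(im,120,100,420,350,2.4,'pics/s5c.png')
```

```text
held 32.7 [601.5  66.  114.5] [-3.139e+00 -1.000e-03 -1.340e+00] F [-2.1  0.4 14.2] op 0.172
```

View pics/w9.png

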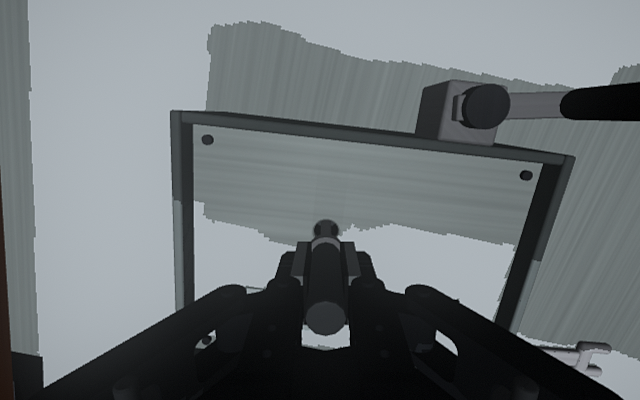

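View pics/s5c.png

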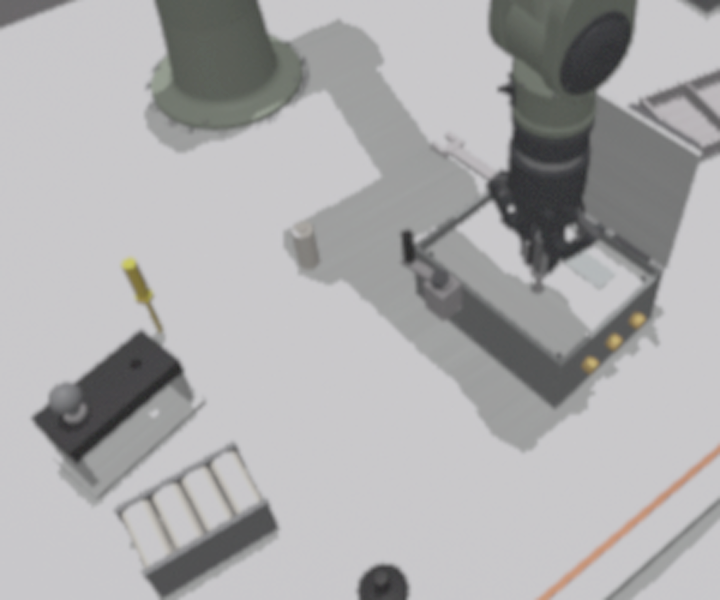

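The stylus is through the hole at wrist (325,230) and held upright. The lid stands open, the latch is swung clear, and the driver, yellow tool, cell and cell module are where they were. The force is steady at 14 N, so I'm handing in.

Run:
```python
from h import *
bot.sign_off(); st()
```

```text
the job is handed in; nothing more can be done
the job is handed in; nothing more can be done
```

I finished the job and handed it in at about 33 s, still gripping the stylus and holding the reset button down. No verdict was reported.

- **Latch:** I swung the lever to about 1.6 rad, past the 1.35 rad at which it frees the lid.
- **Lid:** I lifted it by the bar to about 1.6 rad, and it stayed upright after I let go.
- **Stylus:** I took the grey straight-handled tool from the stand; the ball-topped driver and the yellow look-alike stayed put.
- **Button:** The tip went through the hole without touching the plate. The spring force rose to about 3.3 N, then climbed sharply with the TCP stopped at z 114.5 mm, which is where the button's stop should be. After a 1 s hold it was steady at about 14 N.

**Last checks:** the final pictures showed the stylus in the hole, the lid open and the latch clear, with nothing out of place in what they showed.

**Disagreements:**
- The case was about 2 mm farther to +y than I first measured. The hand was pulled that way at the knob and the bar, and I corrected for it before lifting the lid.
- My hole estimates differed by about 1–1.5 mm between views, against a 4.5 mm margin.
- The force reached about 18 N on the knob and 17 N on the bar while moving them, under the limits.

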